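# Take the used cartridge out of the countertop water filter

### The job

The round-capped cartridge of the countertop water filter is used up. Press it down until its catch lets go and let it spring up by itself, then grip it, lift it out and stand it gently upright in the shallow steel tray. Leave the square-capped cartridge where it is.

Things in the scene. Friction and masses are not known exactly. Their poses are not given: they have to be found in the camera images.
- filter: Fixed black water filter. Origin: centre of underside; x towards clear reservoir (62 mm deep, 103 high), y along the wells. Housing 130 x 220 mm, flat deck at z 125 mm; 31 mm spout at -x. Two 52 mm square wells at y +-50 mm, a cartridge in either. Pressed down 5 mm (4 to 6 N; hard stop at 9) and let go, a cartridge springs 26 mm above its start height in under 1 s and stays up.
- round_cartridge: Used white cartridge: upright cylinder 48 mm wide, 94 tall, 0.15 kg, top 14 mm bevelled to a flat 32 mm across. Origin: centre of its foot, z up its axis. At the start its foot is 46 mm above the worktop and only the bevel (15 mm) stands over the deck. Sprung up, its top is 40 mm over the deck and 26 mm of upright wall show: grip there from above. Foot clears the deck 80 mm above start.
- square_cartridge: Bystander, stays latched in the other well: white square cartridge, 46 mm wide, 94 mm tall, top 14 mm stepped in to a 34 mm square. Origin at the centre of its foot, z up.
- tray: Shallow square tray of plain steel, fixed, 170 by 170 mm outside, 18 mm high, walls and floor 4 mm thick, open at the top. Origin at the centre of its underside (inner floor 4 mm above it), x and y along its sides.

How it is judged:
By the outcome, as a careful person would: the job done as asked, in the order asked, and still so for the second after the job is handed in, with the robot touching nothing.
It also fails if it takes over 48 s, if anything falls off the work surface, if the arm or the gripper's body presses on something with over 40 N, if the wrist force passes 120 N, or if a joint passes its speed limit or range.

### The arm

A 6-joint arm with a two-finger parallel gripper is mounted at the origin on the work surface. World frame = base frame: x ahead of the robot, y to its left, z up, the work surface at z = 0. Lengths are in mm, angles in degrees, forces in N, time in s.
With the tool pointing down it reaches from about 350 to 850 mm from the base axis. Payload 8.1 kg.
Tool frame: the origin (TCP) lies at the very end of the fingers, on their centre line; the grasp point (between the pads) lies 19 mm behind it; z points along the fingers, y is the line along which they close (so a half turn about z gives the same grasp; the last joint's range is limited). The gripper opens to 85 mm and grips with 20 to 120 N. Pads are 22 mm wide; open, the fingers measure 114 mm over their backs; the gripper's body (76 mm by 85 mm) begins 54 mm behind the grasp point. The pads swing forward as they close: fully open they stand 13 mm farther back than shut.
Start: joints at [-73.304, 7.471, 85.268, -0, 87.261, -4.893], TCP at [220.788, -557.905, 231.292] pointing down, gripper open.
Joint ranges: [-169.43, 169.43], [-51.17, 129.36], [1.28, 143.12], [-76.62, 256.62], [0, 156.53], [-152.29, 152.29]. Speed limits (degrees/s): [136.94, 136.94, 159.86, 180, 180, 180].

### API

Orientations are given as [roll, pitch, yaw] about the fixed x, y, z axes, in that order (R = Rz(yaw) Ry(pitch) Rx(roll)).
In Python, from bench import * gives the robot as it stands.
- The arm moves only by the tool play_rows, never from a script. Its argument "increments" is a list of rows, each a list of 3 entries, a list of its own where there are three numbers: the gripper's target within -1 to 1 (fully open at 1, half-way at 0, shut at -1), then the shift along the tool's x, y, z in mm, then the turn about the tool's z in rad. A call has 1 to 12 rows; each row shifts and turns the commanded pose from where the row before left it, along the tool's axes as they then stand; what a row does not reach is not made up. A row lasts 1/12 s, in which the tool goes at most 41.7 mm and 7.16 degrees, less where a joint would pass 70% of its speed; a pose out of reach is approached as far as the arm can. A call is refused whole if a number of a shift passes 41.7 or a number of a turn 0.125, either way. A call with a gripper value outside its range is refused whole. The fingers move at their own pace and stop on an object; "force" is the grip in N (left out, the last holds). Time passes only in rows, so rows that do not move let the fingers close. It gives the time, the measured TCP pose, the force, the opening and the grip force at its end, in the units of the state.
- sense(): the state, without advancing time (a new reading comes with each control period).
- snapshot(name): name is "scene" or "top"; returns a dict with "color" (420x560x3 uint8, red, green, blue), "intrinsics" (3x3 intrinsics, pixels), "k1" (the pictures are not rectified: a ray, as slopes to the right and down, at radius r is drawn at 1 + k1 r^2 times it, then the intrinsics apply), "world_from_camera" (4x4, takes a point from camera to world coordinates). Camera axes: x right, y down, z forward; pixel columns grow to the right and rows downward; lengths in mm; the calibration is good to about 2 mm. A picture is of the moment at which its call begins. There is no depth.
- hand_in(): hands the job in; it is judged then, once.
Trained networks look in a picture, given as the dict that the camera call returned (one of the last four; its "shot" number tells which), for a name from the list of things; names that differ only in an ending like _2 or _b are one class to them, and where a whole thing is asked for, a point or a joint stands for the part that bears it (a point fixed in the world has none). Each returns a list of dicts, best first, with "p" (0 to 1); they miss things now and then, are a little off and sometimes report something else, mostly with a low value. They report only what shows in the picture. A call takes as long as a camera call.
- find_in(query, picture): "xyz" ([x, y, z] in mm, in the coordinates of the camera as it stood for that picture, good to about 4 mm: the middle of the surface that is visible of it).
- regions_of(query, picture): "mask" (420x560 bool, what is visible of it).
- pinpoint(query, picture): "xyz" ([x, y, z] in mm, in the coordinates of the camera as it stood for that picture, good to about 4 mm: a listed point, or the origin of a listed thing).
The state is a dict: "time": time; "joint_pos": joint angles; "qd": joint speeds; "joint_efforts": joint torques, N m; "tool_pos": TCP position; "tcp_rot": TCP orientation; "ft_force": force on the tool from outside, world axes, zero at the start; "wrist_torque": the same for the moment, N m; "finger_gap": finger opening in mm; "grip_force": force on a finger pad.
Only numpy, scipy, OpenCV 4.12 (cv2) and the standard library are available. Lean on these libraries where they do the work, as an engineer would, in place of code of your own. Each camera call takes 0.05 s, during which the arm holds its last target. There are 200 camera calls.

## Working session

There is one attempt and no reset: what is moved stays moved. The work goes in short steps, Python scripts to look and compute and a tool call to move; the robot and the scene stay as the last step left them, time stands still between calls to the robot, and variables do not carry over. Pictures are saved under pics/ and viewed, at most 10 in all, crops included, and the job is handed in when it is done.

Besides the shell and the picture viewer there is one more tool, called by a JSON object that holds its "name" and its "arguments". play_rows: Moves the arm, as the interface text tells. Its arguments: {"type":"object","properties":{"increments":{"type":"array","items":{"type":"array"}},"force":{"type":"number"}},"required":["increments"]}

```bash
mkdir -p pics; cat > h.py <<'E'
from bench import *
import numpy as np, cv2
def W(s,p): return (np.array(s["world_from_camera"])@np.r_[p,1])[:3]
def px(s,p):
    T=np.linalg.inv(np.array(s["world_from_camera"]));q=(T@np.r_[p,1])[:3];u=q[:2]/q[2]
    u=u*(1+s["k1"]*(u@u));return (np.array(s["intrinsics"])@np.r_[u,1])[:2]
def ray(s,uv,z):
    K=np.array(s["intrinsics"]);d=(np.linalg.inv(K)@np.r_[uv,1])[:2];u=d.copy()
    for _ in range(20): u=d/(1+s["k1"]*(u@u))
    M=np.array(s["world_from_camera"]);v=M[:3,:3]@np.r_[u,1];o=M[:3,3]
    return o+v*(z-o[2])/v[2]
E
python3 - <<'E'
from h import *
st=sense();print(st["tool_pos"],st["tcp_rot"],st["finger_gap"],st["time"])
for n in("scene","top"):
    s=snapshot(n);cv2.imwrite(f"pics/{n}0.png",s["color"][:,:,::-1])
    for q in("filter","round_cartridge","square_cartridge","tray"):
        for f in(pinpoint,find_in):
            print(n,q,f.__name__,[(round(r["p"],2),W(s,r["xyz"]).round(1).tolist()) for r in f(q,s)[:2]])
        m=regions_of(q,s)
        if m:
            ys,xs=np.nonzero(m[0]["mask"]);print("  mask",m[0]["p"],xs.min(),xs.max(),ys.min(),ys.max(),xs.mean().round(1),ys.mean().round(1),
              cv2.minAreaRect(np.c_[xs,ys].astype(np.float32)))
            if n=="top": np.save(f"m_{q}.npy",m[0]["mask"])
E
```

```text
[ 220.61818114 -557.36379145  230.24240795] [-1.79892957e+02 -6.91423562e-03  2.15896842e+01] 85.37137968161659 0.0
scene filter call [(0.69, [557.1, 207.1, -2.6])]
scene filter call [(0.64, [624.3, 203.2, 105.7])]
  mask 0.56 335 462 183 301 397.3 243.5 ((398.848388671875, 240.66802978515625), (127.29325103759766, 114.34663391113281), 5.19442892074585)
scene round_cartridge call [(0.93, [560.1, 159.7, 42.7])]
scene round_cartridge call [(0.62, [567.9, 154.9, 132.4])]
  mask 0.64 360 387 200 222 373.7 212.0 ((373.7828063964844, 210.8893585205078), (26.889116287231445, 22.09071922302246), 5.19442892074585)
scene square_cartridge call [(0.83, [556.8, 256.4, 42.4])]
scene square_cartridge call [(0.69, [566.8, 253.9, 135.2])]
  mask 0.67 413 440 204 228 426.8 216.0 ((426.5, 216.0), (24.0, 27.0), 90.0)
scene tray call [(0.96, [588.1, -246.6, 0.5]), (0.37, [556.4, 257.1, 44.8])]
scene tray call [(0.91, [593.3, -251.9, 2.7])]
  mask 0.69 137 221 195 267 181.0 231.8 ((179.0, 231.0), (72.0, 84.0), 90.0)
top filter call [(0.61, [556.6, 205.6, 1.8])]
top filter call [(0.63, [585.4, 200.8, 126.0])]
  mask 0.75 100 233 134 259 168.1 189.5 ((166.5, 196.5), (125.0, 133.0), 90.0)
top round_cartridge call [(0.76, [559.8, 156.1, 45.6])]
top round_cartridge call [(0.75, [556.2, 151.8, 136.3])]
  mask 0.57 178 206 191 220 193.1 205.3 ((192.0, 205.5), (29.0, 28.0), 90.0)
top square_cartridge call [(0.9, [555.3, 257.4, 47.4])]
top square_cartridge call [(0.86, [552.2, 253.6, 139.1])]
  mask 0.6 121 149 191 219 135.2 204.9 ((135.0, 205.0), (28.0, 28.0), 90.0)
top tray call [(0.69, [587.5, -252.8, -3.0])]
top tray call [(0.71, [586.5, -255.4, 3.3])]
  mask 0.83 360 462 146 247 411.2 196.2 ((411.2569885253906, 196.21849060058594), (88.88114929199219, 89.08441925048828), 79.26110076904297)
```

View pics/top0.png

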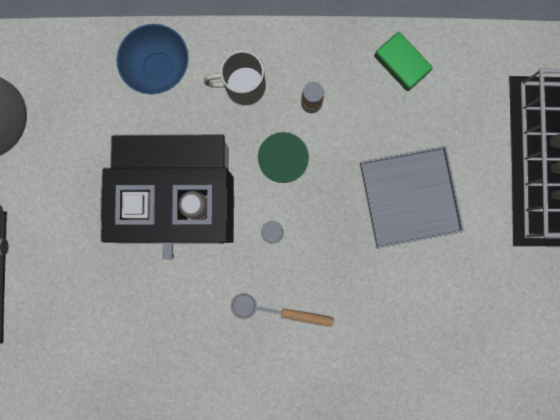

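View pics/scene0.png

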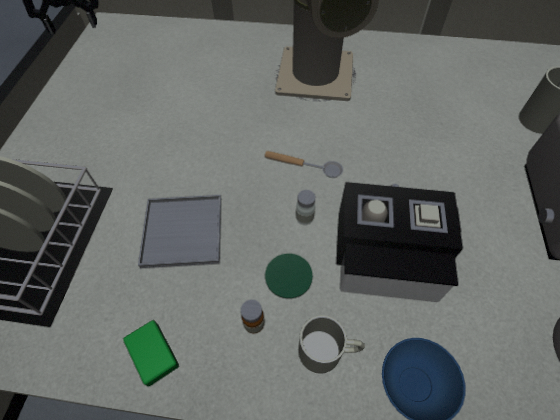

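```bash
python3 - <<'E'
from h import *
s=snapshot("top")
f=lambda q:np.load(f"m_{q}.npy")
def c(m):
    ys,xs=np.nonzero(m);return (xs.min()+xs.max())/2,(ys.min()+ys.max())/2
g=cv2.cvtColor(s["color"],cv2.COLOR_RGB2GRAY)
for q,z in(("round_cartridge",138),("square_cartridge",138),("tray",12)):
    print(q,ray(s,c(f(q)),z).round(1))
# bright flat of round cap
n,l,st,ce=cv2.connectedComponentsWithStats(((g>150)&(np.indices(g.shape)[0]>185)&(np.indices(g.shape)[0]<225)&(np.indices(g.shape)[1]>115)&(np.indices(g.shape)[1]<212)).astype(np.uint8))
for i in range(1,n):
    if st[i,4]>40: print(st[i],ce[i].round(1),ray(s,ce[i],140).round(1))
cv2.imwrite("pics/crop1.png",cv2.resize(s["color"][125:265,95:240,::-1],None,fx=4,fy=4))
E
```

```text
round_cartridge [554.1 153.  138. ]
square_cartridge [554.1 251.  138. ]
tray [ 584.8 -247.5   12. ]
[122 192  26  26 560] [133.6 204.2] [555.3 252.9 140. ]
[182 195  18  18 270] [190.4 203.5] [557.3 155.5 140. ]
```

View pics/crop1.png

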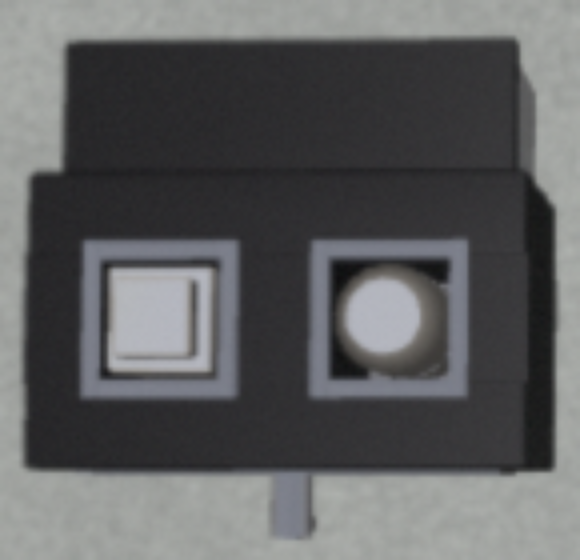

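{"name": "play_rows", "arguments": {"increments": [[-1,[0,0,0],-0.12],[-1,[0,0,0],-0.12],[-1,[0,0,0],-0.12],[-1,[0,0,0],-0.12],[-1,[0,0,0],-0.12],[-1,[0,0,0],-0.12],[-1,[0,0,0],-0.12],[-1,[0,0,0],-0.12],[-1,[0,0,0],-0.12],[-1,[0,0,0],-0.113],[-1,[0,0,0],0]]}}

```text
time: 2.27
tool_pos: [220.8, -557.9, 231.3]
tcp_rot: [-180.0, 0.0, 90.3]
ft_force: [0.5, -0.2, -0.0]
finger_gap: 0.2
grip_force: 0.0
```

{"name": "play_rows", "arguments": {"increments": [[-1,[30,14,0],0],[-1,[30,14,0],0],[-1,[30,14,0],0],[-1,[30,14,0],0],[-1,[30,14,0],0],[-1,[30,14,0],0],[-1,[30,14,0],0],[-1,[30,14,0],0],[-1,[30,14,0],0],[-1,[30,14,0],0],[-1,[30,14,0],0],[-1,[30,14,0],0]]}}

```text
time: 3.27
tool_pos: [389.6, -196.6, 231.6]
tcp_rot: [180.0, 0.0, 89.7]
ft_force: [0.9, -0.3, 0.1]
finger_gap: 0.1
grip_force: 0.0
```

{"name": "play_rows", "arguments": {"increments": [[-1,[30,15,0],0],[-1,[30,15,0],0],[-1,[30,15,0],0],[-1,[30,15,0],0],[-1,[30,15,0],0],[-1,[30,15,0],0],[-1,[30,15,0],0],[-1,[30,15,5],0],[-1,[30,15,10],0],[-1,[30,15,15],0],[-1,[30,15,10],0],[-1,[0,0,0],0]]}}

```text
time: 4.27
tool_pos: [554.2, 136.4, 187.7]
tcp_rot: [-179.8, -0.1, 89.9]
ft_force: [-0.4, -0.8, 0.3]
finger_gap: 0.2
grip_force: 0.0
```

{"name": "play_rows", "arguments": {"increments": [[-1,[19,4,10],0],[-1,[0,0,10],0],[-1,[0,0,10],0],[-1,[0,0,0],0],[-1,[0,0,0],0]]}}

```text
time: 4.68
tool_pos: [557.7, 149.8, 160.4]
tcp_rot: [-179.9, 0.0, 89.8]
ft_force: [-0.0, 0.3, 0.2]
finger_gap: -0.1
grip_force: 0.0
```

```bash
python3 - <<'E'
from h import *
print(sense()["tool_pos"])
o=[]
for n in("scene","top"):
    s=snapshot(n);p=px(s,[557.5,155.5,140]).astype(int);x,y=p
    im=s["color"].copy()[max(0,y-50):y+50,max(x-50,0):x+50,::-1];o.append(cv2.resize(im,(400,400),interpolation=2))
cv2.imwrite("pics/c2.png",np.hstack(o))
E
```

```text
[557.67949299 149.75638115 160.39450683]
```

View pics/c2.png

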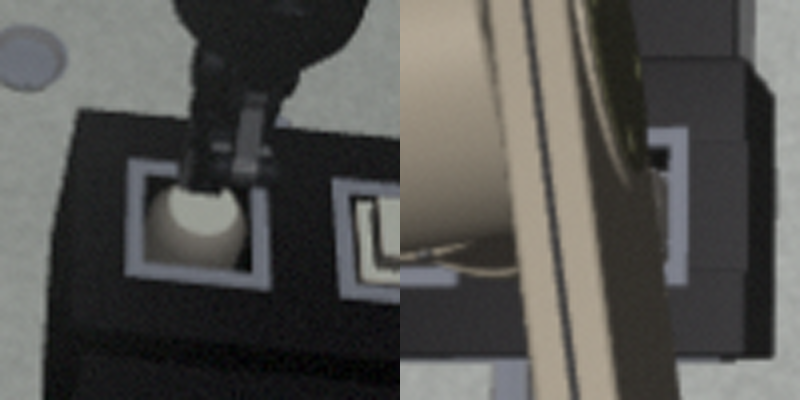

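{"name": "play_rows", "arguments": {"increments": [[-1,[5.5,0,0],0],[-1,[0,0,6],0],[-1,[0,0,6],0],[-1,[0,0,4],0],[-1,[0,0,0],0],[-1,[0,0,0],0]]}}

```text
time: 5.28
tool_pos: [558.0, 156.1, 144.5]
tcp_rot: [-179.9, 0.0, 89.9]
ft_force: [-0.3, -0.1, -0.2]
finger_gap: -0.2
grip_force: 0.0
```

{"name": "play_rows", "arguments": {"increments": [[-1,[0,0,2],0],[-1,[0,0,2],0],[-1,[0,0,1],0],[-1,[0,0,1],0],[-1,[0,0,1],0],[-1,[0,0,0],0],[-1,[0,0,0],0]]}}

```text
time: 5.87
tool_pos: [558.8, 156.3, 138.7]
tcp_rot: [180.0, -0.0, 89.9]
ft_force: [-1.2, -0.0, 2.8]
finger_gap: -0.1
grip_force: 1.7
```

{"name": "play_rows", "arguments": {"increments": [[-1,[0,0,1],0],[-1,[0,0,1],0],[-1,[0,0,1],0],[-1,[0,0,0.5],0],[-1,[0,0,0],0],[-1,[0,0,0],0]]}}

```text
time: 6.37
tool_pos: [559.0, 156.3, 135.6]
tcp_rot: [179.9, -0.0, 89.9]
ft_force: [-0.9, -0.3, 6.5]
finger_gap: 0.2
grip_force: 3.3
```

{"name": "play_rows", "arguments": {"increments": [[-1,[0,0,1],0],[-1,[0,0,1],0],[-1,[0,0,0],0],[-1,[0,0,0],0]]}}

```text
time: 6.7
tool_pos: [558.9, 156.3, 133.6]
tcp_rot: [179.9, -0.0, 89.9]
ft_force: [-0.9, -0.8, 6.4]
finger_gap: -0.0
grip_force: 3.2
```

Release: straight up, to well above the sprung height (165).

{"name": "play_rows", "arguments": {"increments": [[-1,[0,0,-10],0],[-1,[0,0,-20],0],[-1,[0,0,-25],0],[-1,[0,0,-25],0],[1,[0,0,-10],0],[1,[0,0,0],0],[1,[0,0,0],0],[1,[0,0,0],0],[1,[0,0,0],0],[1,[0,0,0],0],[1,[0,0,0],0],[1,[0,0,0],0]]}}

```text
time: 7.7
tool_pos: [558.2, 156.2, 222.0]
tcp_rot: [-179.9, 0.0, 89.9]
ft_force: [-0.4, -0.9, -0.4]
finger_gap: 85.4
grip_force: 0.0
```

```bash
python3 - <<'E'
from h import *
st=sense();print(st["tool_pos"],st["finger_gap"])
s=snapshot("scene")
for f in(pinpoint,find_in): print([(round(r["p"],2),W(s,r["xyz"]).round(1).tolist()) for r in f("round_cartridge",s)[:2]])
for p in([557.5,155.5,140],[557.5,155.5,165]): print(px(s,p)-px(s,[557.5,155.5,140]))
x,y=px(s,[557.5,155.5,140]).astype(int)
im=s["color"].copy()[max(0,y-50):y+50,max(x-50,0):x+50,::-1]
cv2.imwrite("pics/c3.png",cv2.resize(im,(500,500),interpolation=2))
E
```

```text
[558.1955107  156.18025448 222.01153631] 85.44729321540758
[(0.68, [560.0, 158.4, 68.4])]
[(0.68, [573.2, 152.7, 151.7])]
[0. 0.]
[ 2.67208266 -7.43637184]
```

View pics/c3.png

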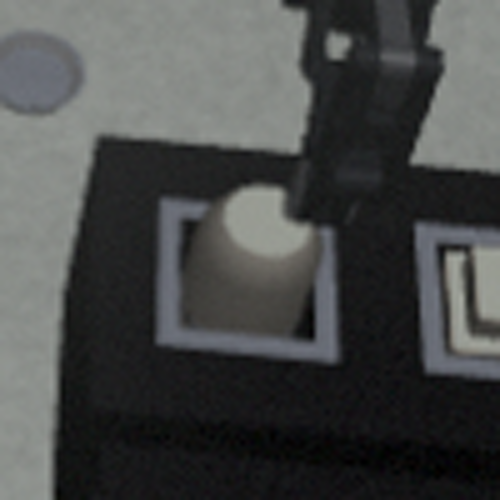

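{"name": "play_rows", "arguments": {"increments": [[1,[0,0,20],0],[1,[0,0,20],0],[1,[0,0,20],0],[1,[0,0,15],0],[1,[0,0,10],0],[1,[0,0,8],0],[1,[0,0,5],0],[1,[0,0,0],0],[1,[0,0,0],0]]}}

```text
time: 8.6
tool_pos: [558.9, 156.3, 125.4]
tcp_rot: [180.0, -0.0, 89.9]
ft_force: [-0.1, 0.1, 1.1]
finger_gap: 85.5
grip_force: 0.0
```

{"name": "play_rows", "arguments": {"increments": [[-1,[0,0,1],0],[-1,[0,0,0],0],[-1,[0,0,0],0],[-1,[0,0,0],0],[-1,[0,0,0],0],[-1,[0,0,0],0],[-1,[0,0,0],0],[-1,[0,0,0],0],[-1,[0,0,0],0],[-1,[0,0,0],0]], "force": 35}}

```text
time: 9.43
tool_pos: [558.8, 156.3, 124.0]
tcp_rot: [180.0, -0.0, 89.9]
ft_force: [1.5, 0.2, 1.9]
finger_gap: 47.3
grip_force: 35.5
```

{"name": "play_rows", "arguments": {"increments": [[-1,[0,0,-3],0],[-1,[0,0,-6],0],[-1,[0,0,-10],0],[-1,[0,0,-10],0],[-1,[0,0,-10],0],[-1,[0,0,-10],0],[-1,[0,0,-10],0],[-1,[0,0,-10],0],[-1,[0,0,-10],0],[-1,[0,0,-8],0],[-1,[0,0,-5],0],[-1,[0,0,0],0]]}}

```text
time: 10.43
tool_pos: [559.2, 156.4, 217.5]
tcp_rot: [179.9, -0.0, 89.9]
ft_force: [0.6, 0.2, -0.8]
finger_gap: 47.2
grip_force: 36.2
```

```bash
python3 - <<'E'
from h import *
st=sense();print(st["tool_pos"],st["tcp_rot"],st["finger_gap"],st["ft_force"])
s=snapshot("scene")
for q in("round_cartridge","tray"):print([(round(r["p"],2),W(s,r["xyz"]).round(1).tolist()) for r in pinpoint(q,s)[:2]])
im=s["color"].copy()[90:290,240:480,::-1]
cv2.imwrite("pics/c4.png",cv2.resize(im,None,fx=3,fy=3,interpolation=2))
E
```

```text
[559.23360136 156.39457672 217.54684227] [ 1.79868704e+02 -2.45039076e-02  8.99436750e+01] 47.16250847047995 [ 0.61717071  0.17037979 -0.80842702]
[(0.75, [560.5, 158.2, 165.6])]
[(0.95, [587.5, -246.0, -0.2])]
```

View pics/c4.png

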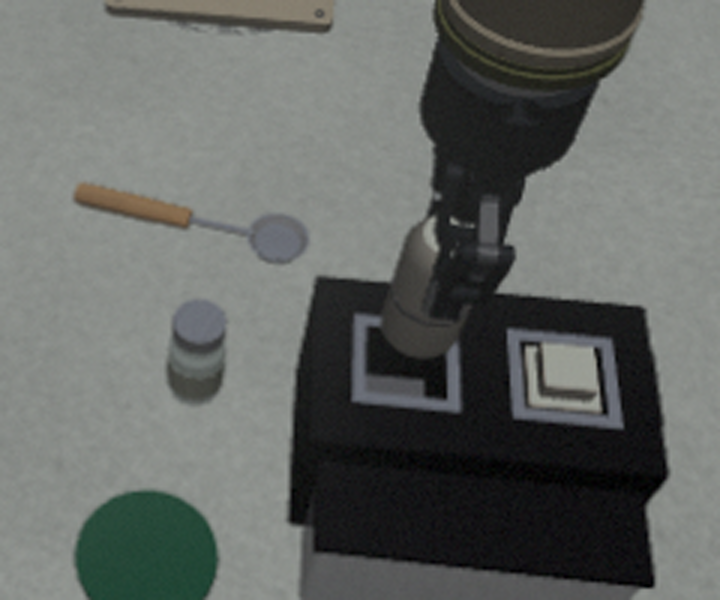

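{"name": "play_rows", "arguments": {"increments": [[-1,[-5,0,0],0],[-1,[-10,1,0],0],[-1,[-15,1,0],0],[-1,[-20,1,0],0],[-1,[-20,1,0],0],[-1,[-20,2,0],0],[-1,[-20,2,0],0],[-1,[-20,2,0],0],[-1,[-20,2,0],0],[-1,[-20,2,0],0],[-1,[-20,2,0],0],[-1,[-20,2,0],0]]}}

```text
time: 11.58
tool_pos: [575.8, -55.7, 215.3]
tcp_rot: [-180.0, 0.0, 89.9]
ft_force: [0.5, 1.9, -1.6]
finger_gap: 47.1
grip_force: 36.2
```

{"name": "play_rows", "arguments": {"increments": [[-1,[-20,1,0],0],[-1,[-20,1,0],0],[-1,[-20,1,0],0],[-1,[-20,1,0],0],[-1,[-20,1,0],0],[-1,[-20,1,0],0],[-1,[-20,1,0],0],[-1,[-20,1,0],0],[-1,[-15,1,0],0],[-1,[-10,0,0],0],[-1,[-5,0,0],0],[-1,[0,0,0],0]]}}

```text
time: 12.58
tool_pos: [584.8, -244.7, 215.5]
tcp_rot: [-180.0, -0.0, 89.9]
ft_force: [-0.3, -0.8, -0.9]
finger_gap: 47.3
grip_force: 36.2
```

{"name": "play_rows", "arguments": {"increments": [[-1,[-4,1,5],0],[-1,[0,0,12],0],[-1,[0,0,18],0],[-1,[0,0,20],0],[-1,[0,0,20],0],[-1,[0,0,20],0],[-1,[0,0,18],0],[-1,[0,0,14],0],[-1,[0,0,10],0],[-1,[0,0,5],0],[-1,[0,0,2],0],[-1,[0,0,0],0]]}}

```text
time: 13.58
tool_pos: [586.3, -247.7, 71.9]
tcp_rot: [180.0, 0.0, 90.0]
ft_force: [-0.2, -0.1, -2.1]
finger_gap: 47.0
grip_force: 36.2
```

```bash
python3 - <<'E'
from h import *
st=sense();print(st["tool_pos"],st["ft_force"])
s=snapshot("scene")
for q in("round_cartridge","tray"):print([(round(r["p"],2),W(s,r["xyz"]).round(1).tolist()) for r in pinpoint(q,s)[:2]])
cv2.imwrite("pics/c5.png",cv2.resize(s["color"][140:300,90:290,::-1],None,fx=3,fy=3,interpolation=2))
E
```

```text
[ 586.30745975 -247.68051448   71.90118221] [-0.19484242 -0.14817951 -2.05098837]
[(0.57, [586.8, -245.0, 15.7])]
[(0.91, [588.5, -246.1, -1.7])]
```

View pics/c5.png

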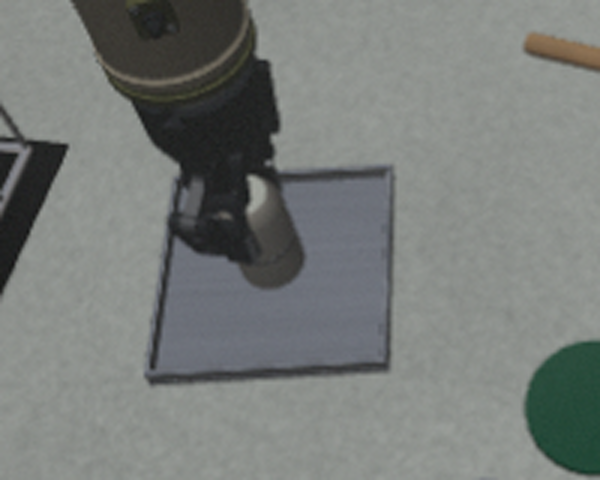

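{"name": "play_rows", "arguments": {"increments": [[-1,[0,0,3],0],[-1,[0,0,3],0],[-1,[0,0,2],0],[-1,[0,0,1],0],[-1,[0,0,1],0],[-1,[0,0,0],0],[-1,[0,0,0],0]]}}

```text
time: 14.32
tool_pos: [586.0, -247.8, 61.7]
tcp_rot: [-180.0, -0.0, 89.9]
ft_force: [-0.1, -0.2, -1.1]
finger_gap: 47.7
grip_force: 36.2
```

{"name": "play_rows", "arguments": {"increments": [[-1,[0,0,1],0],[-1,[0,0,1],0],[-1,[0,0,0],0],[-1,[0,0,0],0]]}}

```text
time: 14.65
tool_pos: [586.1, -247.7, 59.7]
tcp_rot: [-180.0, -0.0, 89.9]
ft_force: [0.2, -0.6, -2.1]
finger_gap: 46.9
grip_force: 36.2
```

{"name": "play_rows", "arguments": {"increments": [[-1,[0,0,0.5],0],[-1,[0,0,0.5],0],[-1,[0,0,0.5],0],[-1,[0,0,0],0],[-1,[0,0,0],0]]}}

```text
time: 15.07
tool_pos: [586.1, -247.8, 58.2]
tcp_rot: [-180.0, -0.0, 89.9]
ft_force: [0.7, 0.3, -1.5]
finger_gap: 46.7
grip_force: 36.2
```

{"name": "play_rows", "arguments": {"increments": [[-1,[0,0,0.5],0],[-1,[0,0,0.5],0],[-1,[0,0,0],0],[-1,[0,0,0],0]]}}

```text
time: 15.4
tool_pos: [586.2, -247.9, 57.8]
tcp_rot: [180.0, 0.0, 89.9]
ft_force: [-2.2, 1.6, 3.5]
finger_gap: 47.3
grip_force: 36.7
```

{"name": "play_rows", "arguments": {"increments": [[0.15,[0,0,0],0],[0.2,[0,0,0],0],[0.25,[0,0,0],0],[0.3,[0,0,0],0],[0.4,[0,0,0],0],[0.6,[0,0,0],0],[0.8,[0,0,0],0],[1,[0,0,0],0],[1,[0,0,0],0],[1,[0,0,0],0],[1,[0,0,0],0]]}}

```text
time: 16.32
tool_pos: [586.1, -247.8, 57.3]
tcp_rot: [180.0, 0.0, 89.9]
ft_force: [-0.0, -0.3, -0.3]
finger_gap: 85.3
grip_force: 0.0
```

{"name": "play_rows", "arguments": {"increments": [[1,[0,0,-5],0],[1,[0,0,-10],0],[1,[0,0,-20],0],[1,[0,0,-20],0],[1,[0,0,-25],0],[1,[0,0,-25],0],[1,[0,0,-25],0],[1,[0,0,-25],0],[1,[0,0,-20],0],[1,[0,0,-5],0],[1,[0,0,0],0],[1,[0,0,0],0]]}}

```text
time: 17.32
tool_pos: [586.0, -247.7, 236.9]
tcp_rot: [-180.0, -0.0, 89.9]
ft_force: [-0.7, 0.3, -0.7]
finger_gap: 85.1
grip_force: 0.0
```

```bash
python3 - <<'E'
from h import *
st=sense();print(st["tool_pos"],st["finger_gap"],st["time"])
s=snapshot("scene")
for q in("round_cartridge","square_cartridge","tray"):print([(round(r["p"],2),W(s,r["xyz"]).round(1).tolist()) for r in pinpoint(q,s)[:2]])
cv2.imwrite("pics/c6.png",s["color"][:,:,::-1])
E
```

```text
[ 585.96657024 -247.70332151  236.88133188] 85.14975915292023 17.3167
[(0.56, [583.8, -246.9, 3.0])]
[(0.56, [554.4, 258.1, 46.1])]
[(0.59, [589.2, -250.0, -3.3])]
```

View pics/c6.png

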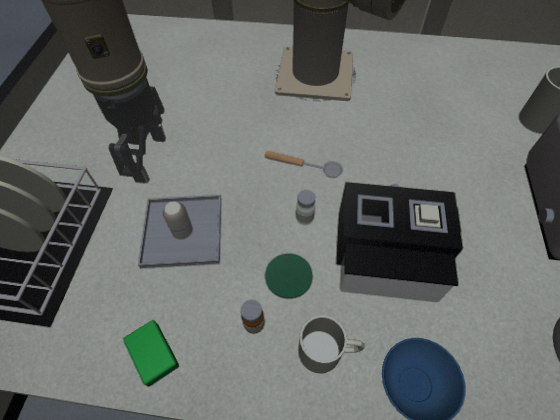

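The picture shows the round cartridge standing upright in the tray, with its cap at about (175, 210). The round well is empty at (375, 208), and the square cartridge is still seated at (428, 214).

```bash
python3 -c "
from bench import *
print(hand_in())"
```

```text
the job is handed in; nothing more can be done
None
```

The round cartridge was pressed, sprang up, was lifted out and now stands upright in the steel tray; the square cartridge is still latched in its well, and the job was handed in at about 17 s.

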